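# Start the board test with the push probe

### The job

A finished circuit board sits on the grey test console. Take the orange-handled push probe from its sloping rest and, with its white tip, press the green start button down inside its guard tube all the way to its stop, without ramming it; keep it down for about a second and let it come fully up again. Then stand the probe tip-down in the blue pot and let go of it, leaving the console, the brush in the grey pot and the other things on the bench as they are.

Things in the scene. Friction and masses are not known exactly. Their poses are not given: they have to be found in the camera images.
- probe: push probe, 160 mm long, 40 to 85 g: round white tip, 10 mm in diameter, 55 mm long, then a square orange handle 14 x 14 x 105 mm with a black band near its end. Origin at the tip's end; z runs along the probe from tip to handle end, x and y square to the handle's faces. At the start it leans in the rest, tip down, 25 degrees from upright, handle end towards the rest's -x, its y level
- probe_rest: dark steel rest, fixed: foot 120 x 80 x 8 mm, stop under the tip, keel 10 mm wide under the probe up to 105 mm from its tip, two cheeks (25 mm over both) 50 to 75 mm from the tip; beyond them the handle is free on both y sides. The probe comes out along its axis. Origin at bench level under the tip, z up; the probe leans to -x
- console: grey test console fixed to the bench, 150 x 170 x 45 mm, a green circuit board fixed on its rear half (top about 70 mm above the bench). Origin at the centre of its underside, z up, -x its front with the guard tube. The guard tube leans 20 degrees from upright towards -x
- guard_mouth (a point): centre of the mouth of the guard tube (black, yellow band, 42 mm outside, bore 24 mm), about 88 mm above the bench. z points out along the tube's axis, y is level. The green button, 22 mm in diameter, fills the bore, its face square to z; when up, the face lies 14 to 22 mm below the mouth, different each time
- start_button (a joint): travel of the green spring button along the tube's axis in m: 0 up, 0.007 fully down at its stop. Moves off at about 2 N and needs about 7 N to reach the stop, rigid after that; springs back by itself
- blue_pot: blue square pot fixed to the bench: one upright square well 22 x 22 mm inside, walls 6 mm, rim 70 mm above the bench, well floor 6 mm above the bench, foot plate 66 x 66 mm. Origin at the centre of its underside, z up
- blue_pot_floor (a point): centre of the floor of the blue pot's well, 6 mm above the bench, 64 mm below the rim
- grey_pot: grey pot, the same shape as the blue one, fixed to the bench; the brush stands in it. It may be on either side of the blue pot
- brush: brush with a wooden handle 16 x 16 mm, 140 mm tall, standing loose in the grey pot, bristles up. Origin at the centre of its lower end. To be left alone
- board_a: loose green circuit board 75 x 55 mm, about 19 mm tall with its parts, near the robot. Origin at the centre of its underside. To be left alone
- board_b: another loose circuit board like it, beyond the pots. Origin at the centre of its underside. To be left alone
- spool: spool of solder standing on end, 54 mm in diameter, 44 mm tall. Origin at the centre of its underside. To be left alone
- bottle: green bottle, 56 mm in diameter, 120 mm tall. Origin at the centre of its underside. To be left alone
- driver: red-handled screwdriver lying on the bench, 160 mm long, beyond the pots. Origin under its middle. To be left alone

How it is judged:
By the outcome, as a careful person would: the job done as asked, in the order asked, and still so for the second after the job is handed in, with the robot touching nothing.
It also fails if it takes over 56 s, if anything falls off the work surface, if the arm or the gripper's body presses on something with over 40 N, if the wrist force passes 120 N, or if a joint passes its speed limit or range.

### The arm

A 6-joint arm with a two-finger parallel gripper is mounted at the origin on the work surface. World frame = base frame: x ahead of the robot, y to its left, z up, the work surface at z = 0. Lengths are in m, angles in rad, forces in N, time in s.
With the tool pointing down it reaches from about 0.35 to 1 m from the base axis. Payload 7.1 kg.
Tool frame: the origin (TCP) lies between the finger pads; the fingertips stand 22 mm ahead of it and the grasp point (between the pads) lies 3 mm ahead of it; z points along the fingers, y is the line along which they close (so a half turn about z gives the same grasp; the last joint's range is limited). The gripper opens to 85 mm and grips with 20 to 120 N. Pads are 22 mm wide; open, the fingers measure 114 mm over their backs; the gripper's body (76 mm by 85 mm) begins 54 mm behind the grasp point. The pads swing forward as they close: fully open they stand 13 mm farther back than shut.
Start: joints at [1.19, 0.423, 1.63, -0, 1.089, -0.019], TCP at [0.221, 0.585, 0.253] pointing down, gripper open.
Joint ranges: [-3, 3], [-0.9, 2.11], [0.09, 2.58], [-1.31, 4.45], [0.11, 2.69], [-2.54, 2.54]. Speed limits (rad/s): [2.39, 2.39, 3.01, 3.14, 3.14, 3.14].

### API

Orientations are given as a rotation vector (axis times angle).
In Python, from rig import manip gives the robot as it stands. The module is installed in compiled form; this text tells all that it offers. Calls block until the motion is done:
- manip.move_to(position, orientation): joint-space move of the TCP to a pose.
- manip.servo_line(position, orientation=None, rate=0.15): straight line of the TCP; orientation=None keeps the orientation; rate is the mean speed in m/s.
- manip.set_joints(angles): joint-space move.
- manip.command_gripper(opening, f_grip=None): finger opening in m; f_grip is the grip in N (None keeps the last); returns when the fingers have stopped.
- manip.hold(seconds).
- manip.solve_ik(position, orientation): joint angles nearest the present ones, or None.
- manip.camera(name): name is "scene" or "top" or "wrist"; returns a dict with "image" (384x512x3 uint8, red, green, blue), "fx", "fy", "cx", "cy" (pixels), "cam_to_world" (4x4, takes a point from camera to world coordinates); the wrist camera has in their place "mount" (4x4, takes a point from camera to tool coordinates, whose origin is the TCP and whose axes are the flange's). Camera axes: x right, y down, z forward; pixel columns grow to the right and rows downward; lengths in m; the calibration is good to about 2 mm. A picture is of the moment at which its call begins: read the wrist's pose just before it. There is no depth.
A pose or a line that the arm cannot do raises manip.IKError and nothing moves.
- manip.sign_off(): hands the job in; it is judged then, once.
Readings, each from a call of its own:
- manip.get_time(): time.
- manip.get_joint_positions(): joint angles.
- manip.get_joint_vel(): joint speeds.
- manip.get_tau(): joint torques, N m.
- manip.get_position(): TCP position.
- manip.get_ee_rot(): TCP orientation.
- manip.get_contact_force(): force on the tool from outside, world axes, zero at the start.
- manip.get_torque(): the same for the moment, N m.
- manip.get_width(): finger opening in m.
- manip.get_grip_force(): force on a finger pad.
Only numpy, scipy, OpenCV 4.12 (cv2) and the standard library are available. Lean on these libraries where they do the work, as an engineer would, in place of code of your own. Each camera call takes 0.05 s, during which the arm holds its last target. There are 200 camera calls.

## Working session

There is one attempt and no reset: what is moved stays moved. The work goes in short steps, each a Python script; the robot and the scene stay as the last script left them, time stands still between calls to the robot, and variables do not carry over. Pictures are saved under pics/ and viewed, at most 10 in all, crops included, and the job is handed in when it is done.

```bash
mkdir -p pics
cat > h.py <<'E'
import numpy as np, cv2
from rig import manip as m
from scipy.spatial.transform import Rotation as R
def snap(name,fn=None):
    p=np.array(m.get_position()); r=R.from_rotvec(m.get_ee_rot()).as_matrix()
    c=m.camera(name)
    if 'mount' in c:
        T=np.eye(4);T[:3,:3]=r;T[:3,3]=p; c['cam_to_world']=T@np.array(c['mount'])
    if fn: cv2.imwrite('pics/'+fn,cv2.cvtColor(c['image'],cv2.COLOR_RGB2BGR)); np.savez('pics/'+fn+'.npz',**c)
    return c
def load(fn): return dict(np.load('pics/'+fn+'.npz'))
def ray(c,uv):
    T=np.array(c['cam_to_world']); u,v=uv
    d=T[:3,:3]@np.array([(u-c['cx'])/c['fx'],(v-c['cy'])/c['fy'],1.]); return T[:3,3],d/np.linalg.norm(d)
def plane(c,uv,z):
    o,d=ray(c,uv); return o+d*(z-o[2])/d[2]
def tri(*obs):
    A=np.zeros((3,3));b=np.zeros(3);L=[ray(c,uv) for c,uv in obs]
    for o,d in L: P=np.eye(3)-np.outer(d,d);A+=P;b+=P@o
    x=np.linalg.solve(A,b); return x,[np.linalg.norm((np.eye(3)-np.outer(d,d))@(x-o))*1e3 for o,d in L]
def proj(c,X):
    T=np.linalg.inv(c['cam_to_world']); p=T[:3,:3]@np.array(X)+T[:3,3]
    return np.array([c['fx']*p[0]/p[2]+c['cx'],c['fy']*p[1]/p[2]+c['cy']])
E
python3 - <<'E'
from h import *
for n in('scene','top'):
    c=snap(n,n+'0.png'); print(n,c['fx'],np.round(c['cam_to_world'],3).tolist())
c=snap('wrist','w0.png');print(np.round(c['mount'],3).tolist(),c['fx'])
a=cv2.imread('pics/scene0.png');b=cv2.imread('pics/top0.png')
E
```

```text
scene 479.01739880249175 [[-0.641, 0.573, -0.511, 1.221], [0.768, 0.472, -0.433, 0.527], [-0.007, -0.67, -0.743, 1.013], [0.0, 0.0, 0.0, 1.0]]
top 399.63260407142974 [[-0.002, -0.992, 0.124, 0.432], [-1.0, 0.004, 0.011, 0.008], [-0.012, -0.124, -0.992, 1.322], [0.0, 0.0, 0.0, 1.0]]
[[0.0, -0.947, -0.321, 0.082], [1.0, 0.001, -0.0, 0.001], [0.0, -0.321, 0.947, -0.121], [0.0, 0.0, 0.0, 1.0]] 335.3548836566793
```

View pics/scene0.png

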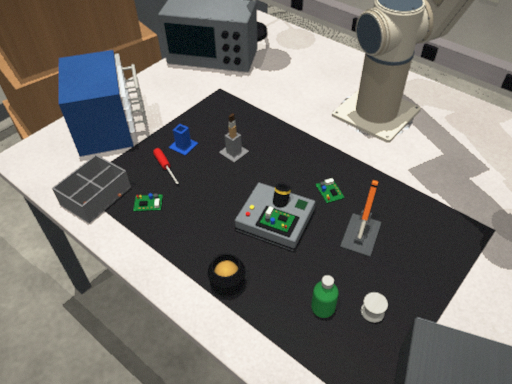

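View pics/top0.png

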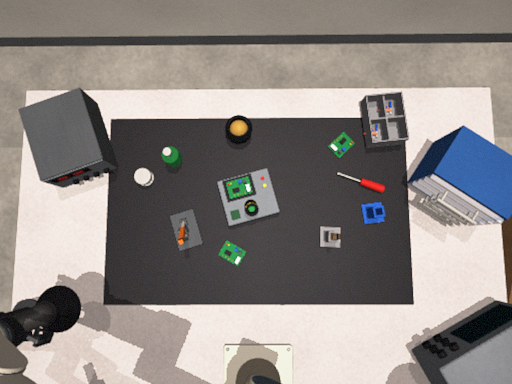

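The scene view shows the rest and probe at about (365,225), the console at (277,213), the blue pot at (182,140) and the brush pot at (233,145). In the top view they are at (186,230), (249,197), (374,213) and (331,237). Next I take coarse positions from these.

Run:
```python
from h import *
s=load('scene0.png');t=load('top0.png')
print(m.get_time(),R.from_rotvec(m.get_ee_rot()).as_matrix().round(2).tolist())
def blob(c,lo,hi,box):
    h=cv2.cvtColor(c['image'],cv2.COLOR_RGB2HSV);k=cv2.inRange(h,lo,hi);z=np.zeros_like(k);x0,y0,x1,y1=box;z[y0:y1,x0:x1]=k[y0:y1,x0:x1]
    ys,xs=np.nonzero(z);return z,np.c_[xs,ys]
for nm,c,bx,bb,by in(('s',s,(340,170,400,260),(160,115,205,160),(268,178,296,212)),('t',t,(165,205,210,260),(355,195,392,228),(240,197,262,220))):
    z,o=blob(c,(3,140,90),(18,255,255),bx); print(nm,'orange',len(o),cv2.minAreaRect(o.astype(np.float32)))
    z,o=blob(c,(100,130,30),(130,255,255),bb); print(nm,'blue',len(o),o.mean(0),cv2.minAreaRect(o.astype(np.float32)))
    z,o=blob(c,(20,120,60),(35,255,255),by); print(nm,'yel',len(o),o.mean(0) if len(o) else 0)
for n,p,z in(('rest',(187,230),.008),('pot',(374,213),.07),('guard',(251,208),.088),('grey',(331,237),.07),('bd_a',(232,253),.01),('cons',(249,197),.045)): print(n,plane(t,p,z).round(3))
im=cv2.cvtColor(t['image'],cv2.COLOR_RGB2BGR);a=cv2.resize(im[150:270,160:300],None,fx=5,fy=5,interpolation=cv2.INTER_CUBIC)
cv2.imwrite('pics/tz.png',a)
```

```text
0.15 [[-0.94, 0.35, -0.0], [0.35, 0.94, -0.0], [0.0, -0.0, -1.0]]
s orange 266 ((369.5, 199.5), (6.730666637420654, 41.07080078125), 15.945395469665527)
s blue 536 [182.21268657 139.83022388] ((183.6129913330078, 139.55136108398438), (28.05583953857422, 27.64203643798828), 24.443954467773438)
s yel 62 [281.83870968 191.96774194]
t orange 92 ((181.31967163085938, 235.48362731933594), (5.79428768157959, 17.382862091064453), 5.19442892074585)
t blue 445 [372.86292135 212.43820225] ((373.24322509765625, 212.45944213867188), (20.714271545410156, 22.35826301574707), 80.53767395019531)
t yel 25 [249.68 203.76]
rest [0.468 0.229 0.008]
pot [ 0.518 -0.366  0.07 ]
guard [0.533 0.018 0.088]
grey [ 0.444 -0.23   0.07 ]
bd_a [0.394 0.081 0.01 ]
cons [0.572 0.025 0.045]
```

View pics/tz.png

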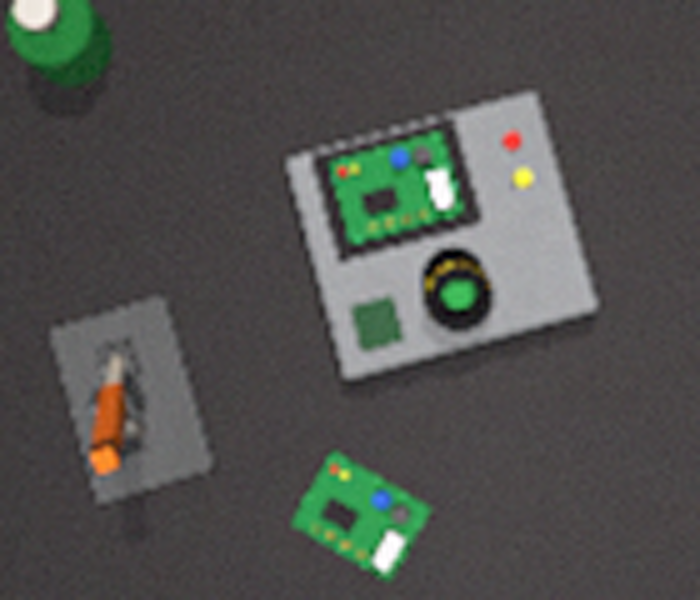

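The zoomed top view shows the rest and console both yawed about 15°, with the probe handle and guard tube leaning towards the robot. The guard bore is at zoom (458,292) and the handle end at (103,460). Now I take wrist views from two places.

Run:
```python
from h import *
yaw=np.radians(15)
x=-np.array([np.cos(yaw),np.sin(yaw),0]);z=np.array([0,0,-1.]);y=np.cross(z,x)
rv=R.from_matrix(np.c_[x,y,z]).as_rotvec()
for i,p in enumerate([(.40,.20,.26),(.40,.05,.26)]):
    m.move_to(p,rv); snap('wrist',f'w{i+1}.png'); print(m.get_time(),np.round(m.get_position(),3))
a=cv2.imread('pics/w1.png');b=cv2.imread('pics/w2.png')
```

```text
1.7667 [0.4   0.201 0.26 ]
2.4667 [0.4   0.051 0.26 ]
```

View pics/w1.png

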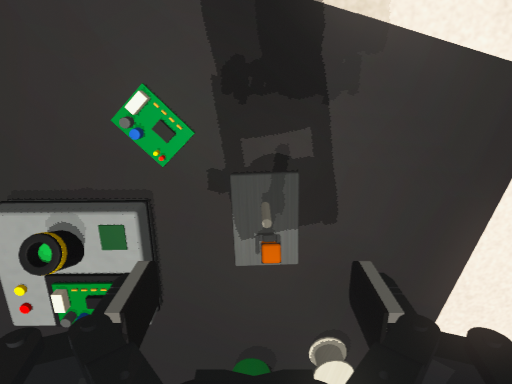

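View pics/w2.png

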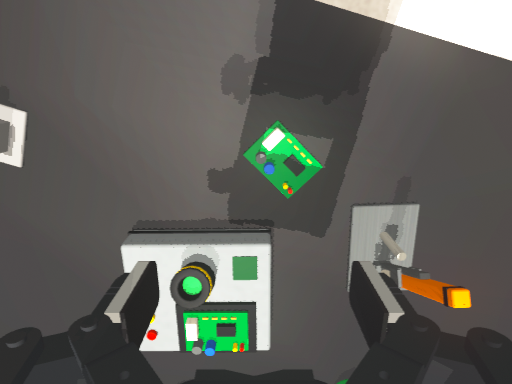

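Both wrist views show the rest, probe and console, with image up pointing towards the robot. In w1 the orange handle end is at (271,253) and the guard mouth at (43,253). In w2 they are at (459,298) and (192,286). A grey stub at (393,245) in w2 isn't in line with the handle, so I zoom in on it.

Run:
```python
import cv2,numpy as np
a=cv2.imread('pics/w2.png')[195:325,340:480];s=cv2.imread('pics/scene0.png')[170:265,330:400]
a=cv2.resize(a,None,fx=3.4,fy=3.4,interpolation=2);s=cv2.resize(s,None,fx=4.4,fy=4.4,interpolation=2)
H=max(a.shape[0],s.shape[0]);o=np.zeros((H,a.shape[1]+s.shape[1],3),np.uint8);o[:a.shape[0],:a.shape[1]]=a;o[:s.shape[0],a.shape[1]:]=s
print(o.shape);cv2.imwrite('pics/z2.png',o)
```

```text
(442, 784, 3)
```

View pics/z2.png

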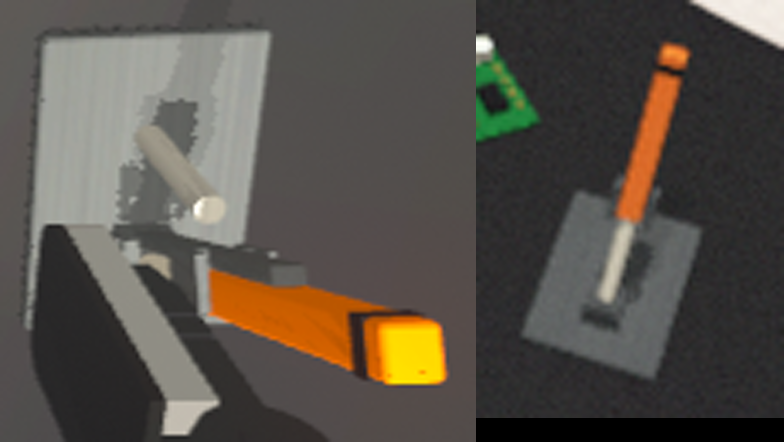

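The stub is a prop post under the rest's keel. The probe is in line, running from handle end to white tip. In w2 the end face is at about (461,298), and in the scene view the tip is at about (359,238). I triangulate the probe and take a wrist view along the tube's axis.

Run:
```python
from h import *
w1,w2,s,t=[load(n) for n in('w1.png','w2.png','scene0.png','top0.png')]
def rect(c,lo,hi,box):
    k=cv2.inRange(cv2.cvtColor(c['image'],cv2.COLOR_RGB2HSV),lo,hi);x0,y0,x1,y1=box
    ys,xs=np.nonzero(k[y0:y1,x0:x1]);p=np.c_[xs+x0,ys+y0].astype(np.float32);return p,cv2.minAreaRect(p)
p,r1=rect(w1,(3,140,150),(30,255,255),(250,230,295,275));print(r1)
p,r2=rect(w2,(19,140,200),(35,255,255),(440,280,480,315));print(r2)
e1,e2=np.array(r1[0])+.0,np.array(r2[0]); es=np.array([330+199/4.4-.5,170+51/4.4]);
E,res=tri((w1,e1),(w2,e2));print('E',E.round(4),np.round(res,2),'scene',proj(s,E),es,'top',proj(t,E))
yaw=np.radians(15.2);a=np.array([-np.sin(.4363)*np.cos(yaw),-np.sin(.4363)*np.sin(yaw),np.cos(.4363)])
T=E-.16*a;print('T',T,'scene',proj(s,T),'(359.3,237.7)','top',proj(t,T))
# rest yaw from w1 edges of foot (bench-level, z=.008)
k=[(232,176),(298,174),(297,264),(236,265)]
P=[plane(w1,q,.008) for q in k];print('foot',np.round(P,3).tolist(),[np.linalg.norm(P[i]-P[i-3])for i in range(4)])
d=P[0]+P[1]-P[2]-P[3];print('yaw rest',np.degrees(np.arctan2(-d[1],-d[0])),np.mean(P,0))
G,res=tri((w1,(43,253)),(w2,(192,286)));print('G',G.round(4),np.round(res,2))
# on-axis view
yc=np.radians(14.5);n=np.array([-np.sin(np.radians(20))*np.cos(yc),-np.sin(np.radians(20))*np.sin(yc),np.cos(np.radians(20))])
cz=-n; cy=np.array([np.cos(yc),np.sin(yc),0]);cx=np.cross(cy,cz);cx/=np.linalg.norm(cx);cy=np.cross(cz,cx)
M=np.array(snap('wrist')['mount'])
for i,off in enumerate((0,)):
    C=np.eye(4);C[:3,:3]=np.c_[cx,cy,cz];C[:3,3]=G+.21*n
    W=C@np.linalg.inv(M);m.move_to(W[:3,3],R.from_matrix(W[:3,:3]).as_rotvec());c=snap('wrist','w3.png')
print(W[:3,3],m.get_time(),proj(c,G))
cv2.imwrite('pics/w3z.png',cv2.resize(cv2.imread('pics/w3.png')[90:300,140:380],None,fx=2.5,fy=2.5))
```

```text
((271.0, 253.0), (18.0, 18.0), 90.0)
((460.5, 298.5), (17.0, 17.0), 90.0)
E [0.4313 0.2221 0.1645] [0.13 0.13] scene [374.27368562 181.37800165] [374.72727273 181.59090909] top [180.09942135 241.47097287]
T [0.49651607 0.23987592 0.01950386] scene [357.51353222 237.56332904] (359.3,237.7) top [183.27764151 221.25798391]
foot [[0.427, 0.182, 0.008], [0.405, 0.255, 0.008], [0.517, 0.289, 0.008], [0.539, 0.215, 0.008]] [np.float64(0.07605699147807796), np.float64(0.11759386548631966), np.float64(0.07711678524659882), np.float64(0.1166128664458311)]
yaw rest 16.581063481239276 [0.47178133 0.23511877 0.008     ]
G [0.53   0.0194 0.0847] [0.33 0.33]
[0.54265989 0.02233831 0.16253448] 3.3 [252.22269981 196.630259  ]
```

View pics/w3z.png

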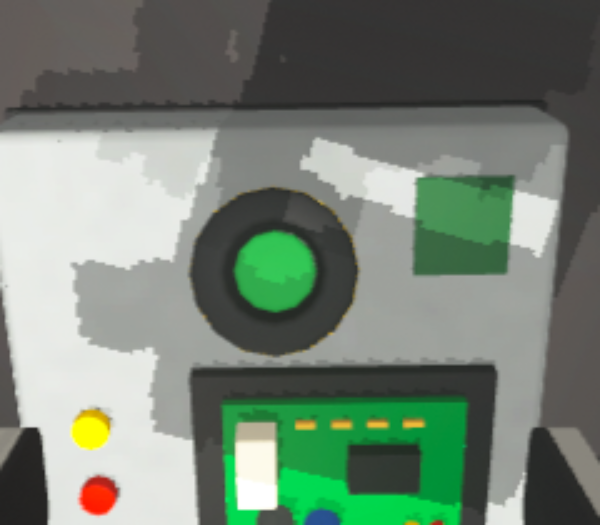

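On-axis view: the mouth circle is at full-image (249.4,198.4), 66.4 px wide, giving a range of 212 mm, which agrees with the triangulation. The button is concentric, so the axis is right. Next I grasp the probe.

```bash
cat >> h.py <<'E'
def frame(yaw,tilt):
    yw,t=np.radians(yaw),np.radians(tilt)
    a=np.array([-np.sin(t)*np.cos(yw),-np.sin(t)*np.sin(yw),np.cos(t)]);y=np.array([-np.sin(yw),np.cos(yw),0]);z=-a
    return a,R.from_matrix(np.c_[np.cross(y,z),y,z]).as_rotvec()
E
python3 - <<'E'
from h import *
E=np.array([.4313,.2221,.1645]);a,rv=frame(15.8,25)
tc=E-.035*a
p=np.array(m.get_position())
for q in(tc+.1*a,tc,tc+.12*a): print(np.round(m.solve_ik(q,rv),2))
m.servo_line(p+[-.03,.02,.09],rate=.2)
m.command_gripper(.045)
m.move_to(tc+.1*a,rv)
f0=np.array(m.get_contact_force())
m.servo_line(tc,rate=.08)
print('f',np.round(np.array(m.get_contact_force())-f0,2),m.get_position()-tc)
m.command_gripper(.005,50);print(m.get_width(),m.get_grip_force(),np.round(np.array(m.get_contact_force())-f0,2),np.round(m.get_torque(),2))
print(m.get_time())
E
```

```text
[ 0.52  0.1   2.26 -0.29  0.38 -1.08]
[ 0.5   0.36  2.23 -0.65  0.15 -0.72]
[ 0.53  0.04  2.25 -0.26  0.43 -1.1 ]
f [-0.44  0.2  -0.56] [ 3.12806717e-05 -3.19614774e-05  4.46477024e-06]
0.013393884689362869 48.62813115119934 [-2.97  0.6   4.23] [0.28 0.38 0.16]
7.025
```

Run:
```python
from h import *
E=np.array([.4313,.2221,.1645]);a,rv=frame(15.8,25);tc=E-.035*a
m.servo_line(tc+.03*a,rate=.06);print(np.round(m.get_contact_force(),2),m.get_width())
m.servo_line(tc+.125*a,rate=.12);print(np.round(m.get_contact_force(),2),m.get_width())
n,rn=frame(15.3,20)
c=load('w3.png');o,d=ray(c,(249.4,198.4));G=o+d*.211;print('G',G.round(4),(G-o)@-n)
np.save('G.npy',G)
pre=G+(.125+.03)*n
print(m.solve_ik(pre,rn),m.solve_ik(G+.1*n,rn))
m.move_to(pre+.03*n,rn)
w=snap('wrist','w4.png');s=snap('scene','s4.png')
p=np.array(m.get_position());tip=p-.125*n
print(m.get_time(),'tip pred w',proj(w,tip),'s',proj(s,tip),'G w',proj(w,G),'s',proj(s,G))
A=cv2.imread('pics/w4.png')[150:384,130:380];B=cv2.imread('pics/s4.png')[130:250,230:330]
A=cv2.resize(A,None,fx=1.6,fy=1.6,interpolation=2);B=cv2.resize(B,None,fx=3.8,fy=3.8,interpolation=2)
O=np.zeros((max(A.shape[0],B.shape[0]),A.shape[1]+B.shape[1],3),np.uint8);O[:A.shape[0],:A.shape[1]]=A;O[:B.shape[0],A.shape[1]:]=B;cv2.imwrite('pics/z4.png',O);print(O.shape)
```

```text
[ 0.51 -0.85  1.25] 0.013515447390338525
[-0.21 -0.73 -0.65] 0.013517544201934493
G [0.5317 0.018  0.0843] 0.2109634956468557
[-0.08491059  0.13495548  2.15662712  0.23424581  0.53281794 -2.10581306] [-0.06896606  0.26171679  2.16072568  0.2913203   0.4034858  -2.15698812]
9.65 tip pred w [254.22645828 194.3388155 ] s [285.9219933  167.92057164] G w [253.04253397 174.79426052] s [281.84465996 187.9072392 ]
(456, 780, 3)
```

View pics/z4.png

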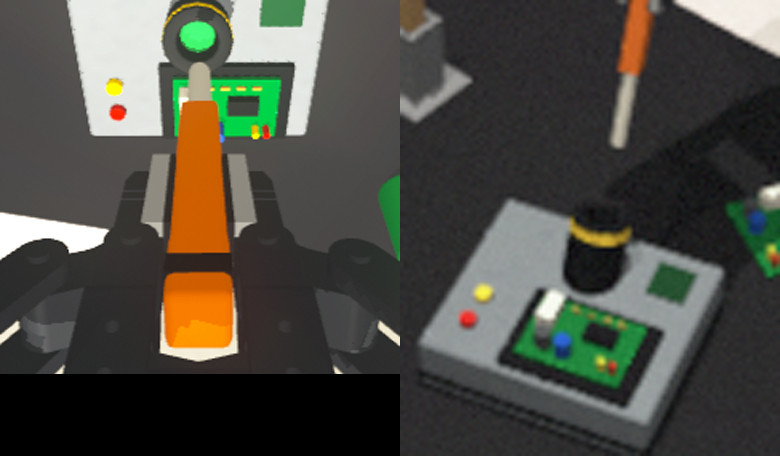

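The tip and mouth both appear within about 2 px of prediction: tip at (254.4,191) and mouth at (253,173) in the wrist view. The scene view puts the mouth about 3 mm higher, at 88 mm, as the task states. I press with force feedback.

Run:
```python
from h import *
n,rn=frame(15.3,20);G=np.load('G.npy')+.0033*n
at=lambda h:G+(.125+h)*n   # h: tip height above mouth
m.servo_line(at(.02),rn,rate=.12);m.hold(.2)
f0=np.mean([m.get_contact_force() for _ in range(5)],0)
F=lambda:np.array(m.get_contact_force())-f0
m.servo_line(at(-.008),rate=.05);print('in',F().round(2))
h=-.008;hc=None;log=[]
while h>-.038:
    step=.001 if hc is None or hc-h<.0055 else .0003
    h-=step;m.servo_line(at(h),rate=.015);f=F();fa=f@n;log.append((round(h*1e3,1),round(fa,2),round(np.linalg.norm(f-fa*n),1)))
    if hc is None and fa>1.2:hc=h
    if fa>11 or np.linalg.norm(f)>18:break
t=m.get_time();m.hold(1.0);print('held F',F().round(2),F()@n)
m.servo_line(at(hc+.004 if hc else -.008),rate=.025);m.hold(.1);print('rel',F().round(2))
m.servo_line(at(.03),rate=.08)
print(log,hc,t,m.get_time(),m.get_width())
```

```text
in [0.12 0.05 0.66]
held F [-4.86 -1.89 11.02] 12.12885777007201
rel [ 1.36  0.55 -0.04]
[(-9.0, np.float64(-0.89), np.float64(1.1)), (-10.0, np.float64(-0.67), np.float64(0.7)), (-11.0, np.float64(-0.11), np.float64(1.0)), (-12.0, np.float64(-0.47), np.float64(0.4)), (-13.0, np.float64(0.13), np.float64(0.8)), (-14.0, np.float64(1.6), np.float64(0.8)), (-15.0, np.float64(2.33), np.float64(0.3)), (-16.0, np.float64(2.43), np.float64(1.3)), (-17.0, np.float64(4.15), np.float64(1.3)), (-18.0, np.float64(5.32), np.float64(0.9)), (-19.0, np.float64(6.25), np.float64(0.8)), (-20.0, np.float64(6.03), np.float64(1.5)), (-20.3, np.float64(6.04), np.float64(1.1)), (-20.6, np.float64(6.07), np.float64(0.5)), (-20.9, np.float64(8.37), np.float64(0.2)), (-21.2, np.float64(11.72), np.float64(0.6))] -0.014000000000000005 15.0167 17.3667 0.013479436874003064
```

The button reached its rigid stop (6.1 to 11.7 N over the last 0.6 mm, 7 mm after contact), was held for 1 s and then released. Now I measure the blue pot from two wrist places.

Run:
```python
from h import *
n,rn=frame(15.3,20);p=np.array(m.get_position())
m.servo_line(p+.1*n,rate=.2)
_,rv=frame(0,0)
P=np.array([.518+.082,-.366,.315])
for d in(.05,-.05):
    q=P+[0,d,0];print(m.solve_ik(q,rv))
mid=P+[-.02,.3,.03]
m.move_to(mid,rv)
O=[]
for i,d in enumerate((.05,-.05)):
    m.move_to(P+[0,d,0],rv);snap('wrist',f'w5{i}.png');c=load(f'w5{i}.png')
    k=cv2.inRange(cv2.cvtColor(c['image'],cv2.COLOR_RGB2HSV),(100,110,30),(132,255,255))
    N,_,st,ce=cv2.connectedComponentsWithStats(k);print([(st[j].tolist(),ce[j].round(1).tolist()) for j in range(1,N) if st[j][4]>80])
    O.append(cv2.resize(cv2.imread(f'pics/w5{i}.png')[20:220,130:400],None,fx=1.45,fy=1.45,interpolation=2))
O=np.hstack(O);print(O.shape,m.get_time());cv2.imwrite('pics/z5.png',O)
```

```text
[-0.50230189  0.44502786  1.44704036  0.          1.24952443 -2.07309822]
[-0.62253737  0.52802392  1.31451472  0.          1.29905401 -2.1933337 ]
[([169, 56, 63, 63, 3095], [200.9, 86.7]), ([0, 166, 116, 152, 6592], [42.2, 239.6])]
[([253, 55, 60, 64, 3095], [283.2, 86.5]), ([0, 137, 191, 229, 21456], [57.3, 253.4])]
(290, 784, 3) 20.2333
```

View pics/z5.png

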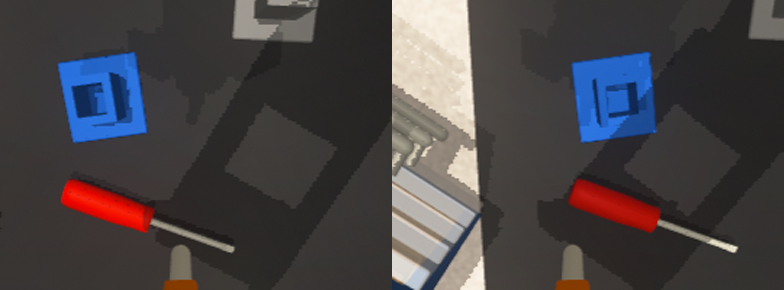

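The pot's foot plate is the outline at about (201,87) in the first view and (283,86) in the second. Its well is visible in both, with the held tip off to the side at (254,~190). I triangulate the foot rectangle and check the rim by overlaying its predicted corners.

Run:
```python
from h import *
C=[load('w50.png'),load('w51.png')];RC=[];B=[]
for c in C:
    k=cv2.inRange(cv2.cvtColor(c['image'],cv2.COLOR_RGB2HSV),(100,110,30),(132,255,255));k[125:]=0;k[:,:160]=0
    cs=max(cv2.findContours(k,0,2)[0],key=cv2.contourArea);r=cv2.minAreaRect(cs);RC.append(r);print(r)
    b=cv2.boxPoints(r);b=b[np.argsort(np.arctan2(*(b-b.mean(0)).T[::-1]))];B.append(b)
cor=[]
for i in range(4):
    X,e=tri((C[0],B[0][i]),(C[1],B[1][i]));cor.append(X);print(X.round(4),np.round(e,2))
cor=np.array(cor);ctr=cor.mean(0);print('ctr',ctr,'sides',[np.linalg.norm(cor[i]-cor[i-1]).round(4) for i in range(4)])
d=cor[1]-cor[0];ang=np.degrees(np.arctan2(d[1],d[0]));yaw=(ang+45)%90-45;print('yaw',yaw)
P=[plane(c,r[0],.006) for c,r in zip(C,RC)];print(P); ctr=(P[0]+P[1])/2
np.save('pot.npy',np.r_[ctr[:2],yaw])
u=np.array([np.cos(np.radians(yaw)),np.sin(np.radians(yaw)),0]);v=np.array([-u[1],u[0],0]);O=[]
for c in C:
    a,b=np.array(proj(c,ctr)),None;x0,y0=(a-[40,45]).astype(int);im=cv2.cvtColor(c['image'],4)[y0:y0+80,x0:x0+80];im=cv2.resize(im,None,fx=5,fy=5,interpolation=2)
    for h,z,col in((.017,.07,(0,0,255)),(.011,.07,(0,255,255)),(.033,.006,(0,255,0))):
        q=np.array([(proj(c,np.r_[ctr[:2],z]+h*(i*u+j*v))-[x0,y0]+.5)*5 for i,j in((1,1),(1,-1),(-1,-1),(-1,1))]).astype(int);cv2.polylines(im,[q],True,col,1)
    O.append(im)
cv2.imwrite('pics/z6.png',np.hstack(O))
```

```text
((200.21998596191406, 87.03999328613281), (57.27565002441406, 55.57859802246094), 81.8698959350586)
((283.70538330078125, 86.60187530517578), (57.07133865356445, 55.72339630126953), 82.69424438476562)
[ 0.4956 -0.4168  0.0027] [0.34 0.34]
[ 0.487  -0.3505  0.0007] [0.11 0.11]
[ 0.5519 -0.341   0.0182] [0.03 0.03]
[ 0.5606 -0.408   0.0202] [0.45 0.45]
ctr [ 0.52376229 -0.37906854  0.01046054] sides [np.float64(0.0679), np.float64(0.067), np.float64(0.0678), np.float64(0.0677)]
yaw 7.314193640962628
[array([ 0.52381106, -0.37972368,  0.006     ]), array([ 0.52348246, -0.37869339,  0.006     ])]
```

View pics/z6.png

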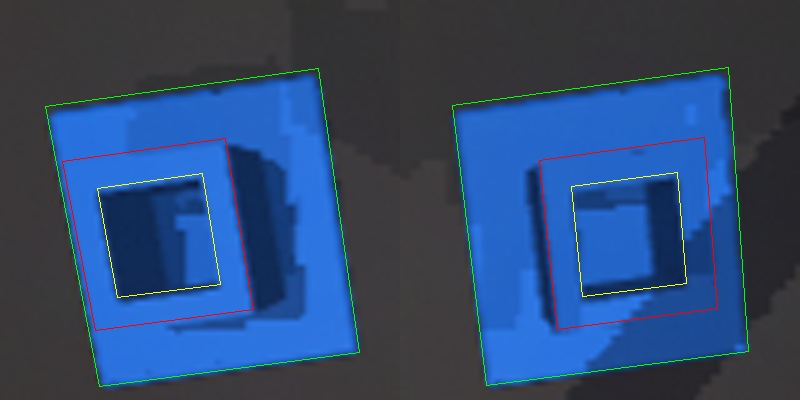

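The predicted rim and well (z = 0.07) fall on the pictured ones in both views, so pot centre and height are confirmed. I insert with contact feedback and release.

Run:
```python
from h import *
x,y,yaw=np.load('pot.npy');_,rv=frame(yaw,0)
at=lambda zt:np.array([x,y,zt+.125])
m.move_to(at(.16),rv);m.servo_line(at(.10),rate=.12);m.hold(.2)
f0=np.mean([m.get_contact_force() for _ in range(5)],0);F=lambda:np.array(m.get_contact_force())-f0
z=.10;log=[]
while z>.001:
    st=.01 if z>.02 else .001
    z-=st;m.servo_line(at(z),rate=.05 if st>.005 else .02);f=F();log.append((round(z*1e3),f.round(1).tolist()))
    if np.linalg.norm(f)>3.5:break
print(log,m.get_time())
if z<.012:
    m.command_gripper(.04);m.hold(.3)
    m.servo_line(at(.12),rate=.15);m.servo_line(at(.2),rate=.2)
    s=snap('scene','s7.png');t=snap('top','t7.png');O=[]
    for c,bx in((s,(140,60,230,170)),(t,(340,180,400,250))):
        k=cv2.inRange(cv2.cvtColor(c['image'],cv2.COLOR_RGB2HSV),(3,140,90),(22,255,255));x0,y0,x1,y1=bx
        q=np.argwhere(k[y0:y1,x0:x1])[:,::-1]+[x0,y0];print(len(q),q.mean(0) if len(q) else 0,cv2.minAreaRect(q.astype(np.float32)) if len(q) else 0)
        print('pred handle',proj(c,(x,y,.061)),proj(c,(x,y,.166)))
print(m.get_time(),m.get_width(),m.get_position())
```

```text
[(90, [-0.0, -1.0, -1.1]), (80, [0.5, -0.8, -0.2]), (70, [-1.0, 0.4, -0.3]), (60, [0.1, -0.1, 0.1]), (50, [-0.5, -0.4, -0.8]), (40, [-0.6, 0.6, 0.0]), (30, [0.1, -0.4, -0.1]), (20, [0.1, -0.4, -0.4]), (10, [-0.5, -0.9, -0.7]), (9, [0.7, -1.0, -0.2]), (8, [-1.1, -0.6, -0.2]), (7, [-0.8, -0.5, -0.5]), (6, [-0.6, -0.5, -0.0]), (5, [-0.6, 0.1, 4.6])] 25.9333
152 [178.35526316 117.19078947] ((176.7000274658203, 134.40000915527344), (11.329687118530273, 64.56499481201172), 5.440331935882568)
pred handle [180.36139445 130.45641153] [175.59673428 102.45707831]
64 [383.859375 210.140625] ((383.5, 210.0), (4.902903079986572, 15.493175506591797), 78.69007110595703)
pred handle [377.29225304 211.38592245] [388.36885058 208.72076896]
28.175 0.03987022143466429 [ 0.52274526 -0.37857691  0.32253487]
```

Contact came at the well floor (tip z about 5 mm). After release, the handle lies where an upright probe should in both views: scene centroid (178,117) against a predicted (178,116.5).

```bash
python3 -c "
from h import *
print(m.sign_off())"
```

```text
the job is handed in; nothing more can be done
None
```

The job is handed in at about 28 s: the button was pressed to its stop (about 12 N), held for 1 s and released, and the probe stands tip-down and released in the blue pot, with no contact with anything else seen.

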